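# Shut and lock the dye box

### The job

Push the blue sliding cover of the dye box fully shut, then use the orange-handled key to turn both slotted cam locks on it clockwise until they seat, with their slots in line with the yellow marks. Put the key back upright in its wooden holder, resting on its collar, and do not shift or tip any of the bottles, vessels and blocks around.

Things in the scene. Friction and masses are not known exactly. Their poses are not given: they have to be found in the camera images.
- dye_box: White dye box fixed to the table, 180 (its x) x 300 (its y) x 108 mm high, aluminium guide rails along its two short ends up to 126 mm. Origin: centre of the underside; x points away from the robot, y to the left (yaw within 0.35 rad), z up. Behind it (its x from 90 to 194 mm, y within 90 mm) is a deck with its top at 110 mm, on which a jar and a block stand.
- cover (a joint): Travel of the blue sliding cover of the dye box, in m: 0 = fully shut (cover centred on the box, against its stop), up to 0.075 = slid open along the box's -x, towards the robot. About 3 N of friction; stays where it is left. Plate 160 (x) x 286 (y) x 10 mm, top 120 mm above the table; it carries the push bar and both cam locks.
- cover_bar (a point): Centre of the dark steel push bar on the cover: a bar 12 (x) x 100 (y) x 14 mm, its top 165 mm and its underside 151 mm above the table, on two 10 mm square legs at y = +-37 mm. It lies at x = -45 mm, y = 0 in the cover (in the box too when shut). Axes as the box's. Push it along the box's +x to shut the cover.
- cam_left (a joint): Turn of the left cam lock in rad, positive clockwise seen from above: 0 = unlocked, slot along the box's x; 1.571 = locked, seated against its stop, slot along the box's y, in line with two yellow marks on the cover. Friction about 0.08 N m holds it where it is left.
- cam_left_slot (a point): Centre of the floor of the slot of the left cam lock, 123 mm above the table, at x = +15, y = +85 mm in the cover. Steel head 42 mm across in a black collar of 58 mm, both tops at 133 mm. The slot runs right across the head: 8 mm wide, 10 mm deep, its top 3 mm flared to 14 mm wide. The point's x runs along the slot (turns with the cam), z up.
- cam_right (a joint): Turn of the right cam lock in rad, positive clockwise seen from above: 0 = unlocked, slot along the box's x; 1.571 = locked, seated against its stop, slot along the box's y, in line with two yellow marks on the cover. Friction about 0.08 N m holds it where it is left.
- cam_right_slot (a point): Centre of the floor of the slot of the right cam lock, 123 mm above the table, at x = +15, y = -85 mm in the cover. Steel head 42 mm across in a black collar of 58 mm, both tops at 133 mm. The slot runs right across the head: 8 mm wide, 10 mm deep, its top 3 mm flared to 14 mm wide. The point's x runs along the slot (turns with the cam), z up.
- key: Key, 98 mm tall, 90 g, standing in its holder, blade down. Origin: centre of the blade's lower edge; z up. Blade 24 (x) x 4 (y) mm from z = 0 to 24; shank 10 mm round from 22 to 62; dark collar 40 mm across from 40 to 46; orange bar handle 70 (x) x 16 (y) mm from 62 to 98. Same after a half turn about z. In the holder its collar rests on the holder's top, its origin 10 mm above the table.
- key_holder: Wooden key holder fixed to the table, 64 x 64 x 50 mm, left or right of the dye box, yaw within 0.6 rad. Origin: centre of the underside. In its top is a through-hole 32 (its x) x 16 (its y) mm with 3 mm chamfers; the blade's width lies along x. The red dye bottle stands 80 to 95 mm from its centre, towards its +x.
- carton: Open milk carton, white with a green band, 72 x 72 x 115 mm; on the side opposite the key holder. Bystander; origin: centre of its underside.
- dye_bottle: Red dye bottle, 42 mm across, 112 mm tall, beside the key holder. Bystander; origin: centre of its underside.
- jar: Amber jar, 44 mm across, 65 mm tall, on the rear deck of the dye box. Bystander; origin: centre of its underside.
- resist_block: Wooden block 45 x 45 x 22 mm on the rear deck of the dye box. Bystander; origin: centre of its underside.
- bowl: White bowl, 120 mm across, 45 mm high, at the back right. Bystander; origin: centre of its underside.
- cup: Clear cup, 66 mm across, 80 mm high, at the back left. Bystander; origin: centre of its underside.
- dye_bottle_blue: Blue dye bottle, 48 mm across, 140 mm tall, on the right. Bystander; origin: centre of its underside.
Mind the look-alikes: they are no part of the job. Leave any purple look-alike of the key_holder alone.

How it is judged:
By the outcome, as a careful person would: the job done as asked, in the order asked, and still so for the second after the job is handed in, with the robot touching nothing.
It also fails if it takes over 72 s, if anything falls off the work surface, if the arm or the gripper's body presses on something with over 40 N, if the wrist force passes 120 N, or if a joint passes its speed limit or range.

### The arm

A 6-joint arm with a two-finger parallel gripper is mounted at the origin on the work surface. World frame = base frame: x ahead of the robot, y to its left, z up, the work surface at z = 0. Lengths are in mm, angles in rad, forces in N, time in s.
With the tool pointing down it reaches from about 275 to 1000 mm from the base axis. Payload 8.4 kg.
Tool frame: the origin (TCP) lies midway between the tips of the shut fingers; the grasp point (between the pads) lies grip_depth behind it (grip_depth is the distance from the TCP to the grasp point, in mm); z points along the fingers, y is the line along which they close (so a half turn about z gives the same grasp; the last joint's range is limited). The gripper opens to 85 mm and grips with 20 to 120 N. Pads are 22 mm wide; open, the fingers measure 114 mm over their backs; the gripper's body (76 mm by 85 mm) begins 54 mm behind the grasp point. The pads swing forward as they close: fully open they stand 13 mm farther back than shut.
Start: joints at [-1.207, 0.353, 1.633, -0, 1.155, -0.002], TCP at [223.559, -583.652, 231.281] pointing down, gripper open.
Joint ranges: [-2.63, 2.63], [-0.92, 2.1], [0.06, 2.66], [-1.3, 4.44], [0, 2.69], [-3.02, 3.02]. Speed limits (rad/s): [2.22, 2.22, 2.79, 3.14, 3.14, 3.14].

### API

Orientations are given as [roll, pitch, yaw] about the fixed x, y, z axes, in that order (R = Rz(yaw) Ry(pitch) Rx(roll)).
In Python, from rig import * gives the robot as it stands.
- The arm moves only by the shell command python3 -m creep 'ROWS' [FORCE]. ROWS is JSON, a list of rows, each an object of numbers: "x", "y", "z": the shift along the tool's x, y, z in mm; "rx", "ry", "rz": the turn, a rotation vector about the tool's x, y, z in rad; "hand": the finger opening in mm, from 0 to 85.4. A call has 1 to 20 rows; each row shifts and turns the commanded pose from where the row before left it, along the tool's axes as they then stand; what a row does not reach is not made up. A row lasts 1/8 s, in which the tool goes at most 62.5 mm and 10.7 degrees, less where a joint would pass 70% of its speed; a pose out of reach is approached as far as the arm can. A call with a gripper value outside its range is refused whole. The fingers move at their own pace and stop on an object; FORCE is the grip in N (left out, the last holds). Time passes only in rows, so rows that do not move let the fingers close. It gives the time, the measured TCP pose, the force, the opening and the grip force at its end, in the units of the state.
- sense(): the state, without advancing time (a new reading comes with each control period).
- grab_frame(name): name is "scene" or "top" or "wrist"; returns the picture (400x640x3 uint8, red, green, blue); there is no depth.
- get_calibration(name): a dict with "K" (3x3 intrinsics, pixels), "R" (3x3) and "t" (3): a world point X has camera coordinates R X + t. Camera axes: x right, y down, z forward; pixel columns grow to the right and rows downward; lengths in mm; the calibration is good to about 2 mm. The wrist camera is an equidistant fisheye: a pixel r from the principal point sees the ray r / f radians off the axis. A picture is of the moment at which its call begins: read the wrist's pose just before it. get_calibration takes no time and is no camera call; for the wrist camera it gives the pose at the moment of the call.
- sign_off(): hands the job in; it is judged then, once.
The state is a dict: "clock": time; "qpos": joint angles; "qvel": joint speeds; "joint_efforts": joint torques, N m; "eef_pos": TCP position; "tcp_rot": TCP orientation; "contact_force": force on the tool from outside, world axes, zero at the start; "wrist_torque": the same for the moment, N m; "opening": opening from 0.0 (shut) to 1.0 (fully open); "grasp_force": force on a finger pad.
Only numpy, scipy, OpenCV 4.12 (cv2) and the standard library are available. Lean on these libraries where they do the work, as an engineer would, in place of code of your own. Each camera call takes 0.05 s, during which the arm holds its last target. There are 200 camera calls.

## Working session

There is one attempt and no reset: what is moved stays moved. The work goes in short steps, Python scripts to look and compute and a shell command to move; the robot and the scene stay as the last step left them, time stands still between calls to the robot, and variables do not carry over. Pictures are saved under pics/ and viewed, at most 10 in all, crops included, and the job is handed in when it is done.

```bash
ls; mkdir -p pics; python3 - <<'E'
from rig import *
import cv2,numpy as np
s=sense();print({k:np.round(v,3).tolist() for k,v in s.items()})
for n in("scene","top"):
    im=grab_frame(n);cv2.imwrite(f"pics/{n}0.png",im[:,:,::-1])
    c=get_calibration(n);print(n,np.round(c["K"],1).tolist(),np.round(c["R"],3).tolist(),np.round(c["t"],1).tolist())
E
```

```text
pics
{'clock': 0.0, 'qpos': [-1.207, 0.354, 1.634, 0.0, 1.155, -0.002], 'qvel': [-0.0, 0.002, -0.0, 0.001, 0.002, -0.001], 'joint_efforts': [0.0, -60.525, -34.207, -0.0, 0.009, 0.0], 'eef_pos': [223.405, -583.199, 230.577], 'tcp_rot': [-3.14, -0.0, 0.366], 'contact_force': [-0.043, 0.2, -0.176], 'wrist_torque': [0.01, 0.015, 0.005], 'grasp_force': 0.0, 'opening': 1.002}
scene [[448.9, 0.0, 321.8], [0.0, 448.9, 194.8], [0.0, 0.0, 1.0]] [[-0.809, 0.587, 0.019], [0.355, 0.514, -0.781], [-0.468, -0.625, -0.625]] [505.6, -69.3, 1522.1]
top [[488.4, 0.0, 323.1], [0.0, 488.4, 198.6], [0.0, 0.0, 1.0]] [[-0.013, -1.0, -0.017], [-0.984, 0.016, -0.176], [0.176, 0.015, -0.984]] [-37.0, 583.0, 1690.3]
```

View pics/top0.png

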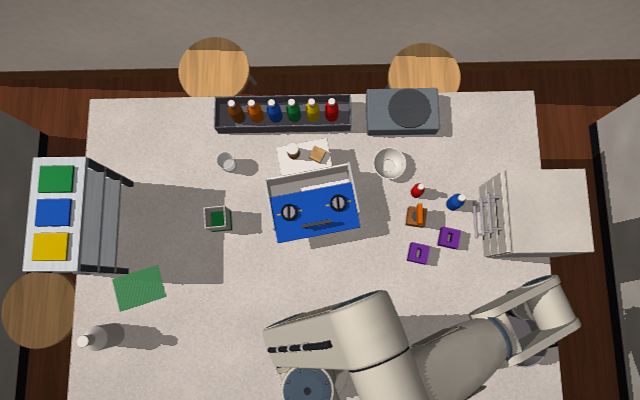

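View pics/scene0.png

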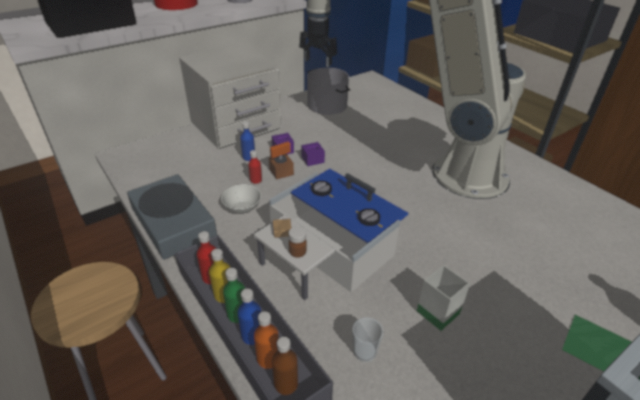

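The top view shows the dye box at about (312,205). The cam heads are at (290,212) and (338,203), and the push bar is at (323,224). The orange key in the wooden holder is at (418,214), with the red bottle at (417,190).

Look-alikes for the holder are the purple ones at (449,238) and (418,253). I choose (418,214): it is wooden, has the orange handle and stands beside the red bottle. The orange bottle at (255,110) is also not the key.

```bash
cat > h.py <<'E'
from rig import *
import cv2,numpy as np
from scipy.spatial.transform import Rotation as Rn
def rays(n,px,c=None):
    c=c or get_calibration(n);K=np.array(c["K"]);R=np.array(c["R"]);t=np.array(c["t"])
    p=np.atleast_2d(np.asarray(px,float))
    d=np.c_[(p[:,0]-K[0,2])/K[0,0],(p[:,1]-K[1,2])/K[1,1],np.ones(len(p))]
    if n=="wrist":
        th=np.hypot(d[:,0],d[:,1]);s=np.where(th>1e-9,np.sin(th)/np.maximum(th,1e-9),1)
        d=np.c_[d[:,0]*s,d[:,1]*s,np.cos(th)]
    return -R.T@t,d@R
def cast(n,px,z,c=None):
    o,d=rays(n,px,c);return o+d*((z-o[2])/d[:,2])[:,None]
def mask(im,h0,h1,s=100,v=50,roi=None):
    m=cv2.inRange(cv2.cvtColor(im,cv2.COLOR_RGB2HSV),(h0,s,v),(h1,255,255))
    if roi is not None:
        k=np.zeros_like(m);x0,y0,x1,y1=roi;k[y0:y1,x0:x1]=255;m&=k
    return m
def big(m):
    c,_=cv2.findContours(m,cv2.RETR_EXTERNAL,cv2.CHAIN_APPROX_NONE);return max(c,key=cv2.contourArea)[:,0,:]
E
python3 - <<'E'
from h import *
im=cv2.imread("pics/top0.png")[:,:,::-1].copy()
def rep(name,m,z):
    P=cast("top",big(m),z)[:,:2].astype(np.float32)
    r=cv2.minAreaRect(P);b=cv2.boxPoints(r);print(name,np.round(r[0],1),np.round(r[1],1));print(np.round(b,0).tolist())
rep("cover",mask(im,105,125,roi=(255,160,370,250)),120)
rep("key",mask(im,5,18,180,150,roi=(400,195,435,235)),108)
rep("red",mask(im,0,4,150,80,roi=(405,180,430,200)),60)
rep("blueb",mask(im,105,125,roi=(440,190,470,215)),70)
rep("holder",mask(im,5,18,80,40,roi=(400,195,435,235)),50)
cr=lambda x0,y0,x1,y1,f:cv2.resize(im[y0:y1,x0:x1],None,fx=f,fy=f,interpolation=cv2.INTER_CUBIC)
cv2.imwrite("pics/c1.png",np.hstack([cr(260,155,370,255,4),cr(400,175,470,275,4)])[:,:,::-1])
print(np.round(cast("top",[[290,212],[338.5,203],[323,224]],133),0).tolist())
E
```

```text
cover [524.9 -16.6] [159.5 285.4]
[[422.0, 110.0], [471.0, -171.0], [628.0, -143.0], [579.0, 138.0]]
key [ 517.  -375.5] [17.1 62.5]
[[485.0, -383.0], [548.0, -385.0], [549.0, -368.0], [486.0, -365.0]]
red [ 602.8 -377.3] [37.3 43.4]
[[574.0, -375.0], [604.0, -406.0], [631.0, -380.0], [601.0, -349.0]]
blueb [ 559.3 -504.5] [46.6 60.2]
[[525.0, -488.0], [552.0, -542.0], [593.0, -521.0], [567.0, -467.0]]
holder [ 520.9 -374.1] [68.3 84.8]
[[473.0, -400.0], [557.0, -415.0], [569.0, -348.0], [485.0, -333.0]]
[[524.0, 66.0, 133.0], [552.0, -99.0, 133.0], [481.0, -45.0, 133.0]]
```

View pics/c1.png

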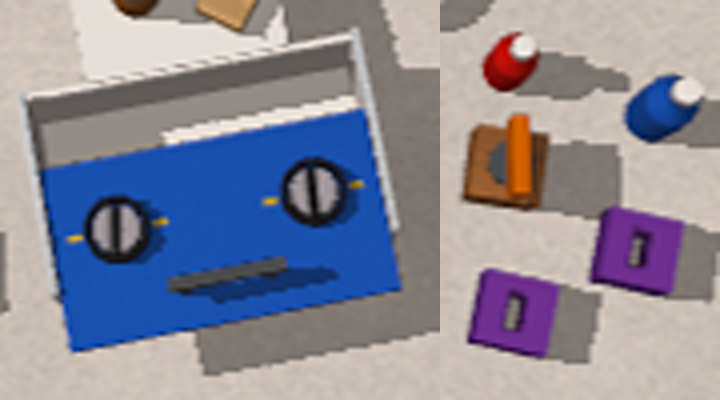

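The crop confirms it: left cam at crop (118,230), right cam at (313,190), bar at (230,273), all on the blue cover. The wooden holder at (505,165) holds the orange key, and the purple holders are empty. Next I turn the wrist so that joint 6 has room for the clockwise turns, then look from above the key.

```bash
python3 -m creep '[{"rz":-0.1845,"z":-6,"hand":85},{"rz":-0.1845,"z":-6},{"rz":-0.1845,"z":-6},{"rz":-0.1845,"z":-6},{"rz":-0.1845,"z":-6},{"rz":-0.1845,"z":-6},{"rz":-0.1845,"z":-6},{"rz":-0.1845,"z":-6},{"rz":-0.1845,"z":-6},{"rz":-0.1845,"z":-6},{"rz":-0.1845,"z":-6},{"rz":-0.1845,"z":-6},{"rz":-0.1845,"z":-6},{"rz":-0.1845,"z":-6},{"rz":-0.1845,"z":-6},{"rz":-0.1845,"z":-6}]'
python3 -m creep '[{"x":-50,"y":24},{"x":-50,"y":24},{"x":-50,"y":24},{"x":-50,"y":24},{"x":-50,"y":24},{"x":-50,"y":24},{"x":-25,"y":9},{}]'
python3 - <<'E'
from h import *
im=grab_frame("wrist");cv2.imwrite("pics/w1.png",im[:,:,::-1])
c=get_calibration("wrist");np.savez("w1.npz",**c);print(c["K"],-np.array(c["R"]).T@c["t"])
E
```

```text
[[309.70691629   0.         315.95689851]
 [  0.         309.70691629 199.62863511]
 [  0.           0.           1.        ]] [ 286.88858961 -559.18244444  373.34751029]schema error: expected keys x, y, z, rx, ry, rz, hand
schema error: expected keys x, y, z, rx, ry, rz, hand
```

View pics/w1.png

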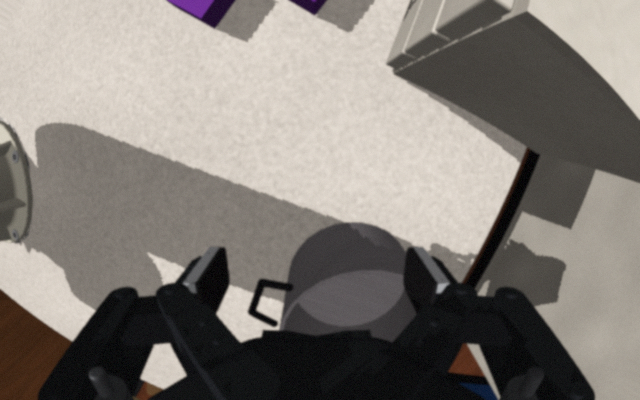

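The view is still from the start pose and shows the bucket at (345,280). The moves were refused because each row needs all its keys, so I'm resending them.

```bash
python3 -m creep '[{"x":0,"y":0,"z":-6,"rx":0,"ry":0,"rz":-0.1845,"hand":85},{"x":0,"y":0,"z":-6,"rx":0,"ry":0,"rz":-0.1845,"hand":85},{"x":0,"y":0,"z":-6,"rx":0,"ry":0,"rz":-0.1845,"hand":85},{"x":0,"y":0,"z":-6,"rx":0,"ry":0,"rz":-0.1845,"hand":85},{"x":0,"y":0,"z":-6,"rx":0,"ry":0,"rz":-0.1845,"hand":85},{"x":0,"y":0,"z":-6,"rx":0,"ry":0,"rz":-0.1845,"hand":85},{"x":0,"y":0,"z":-6,"rx":0,"ry":0,"rz":-0.1845,"hand":85},{"x":0,"y":0,"z":-6,"rx":0,"ry":0,"rz":-0.1845,"hand":85},{"x":0,"y":0,"z":-6,"rx":0,"ry":0,"rz":-0.1845,"hand":85},{"x":0,"y":0,"z":-6,"rx":0,"ry":0,"rz":-0.1845,"hand":85},{"x":0,"y":0,"z":-6,"rx":0,"ry":0,"rz":-0.1845,"hand":85},{"x":0,"y":0,"z":-6,"rx":0,"ry":0,"rz":-0.1845,"hand":85},{"x":0,"y":0,"z":-6,"rx":0,"ry":0,"rz":-0.1845,"hand":85},{"x":0,"y":0,"z":-6,"rx":0,"ry":0,"rz":-0.1845,"hand":85},{"x":0,"y":0,"z":-6,"rx":0,"ry":0,"rz":-0.1845,"hand":85},{"x":0,"y":0,"z":-6,"rx":0,"ry":0,"rz":-0.1845,"hand":85}]'
python3 -m creep '[{"x":-50,"y":24,"z":0,"rx":0,"ry":0,"rz":0,"hand":85},{"x":-50,"y":24,"z":0,"rx":0,"ry":0,"rz":0,"hand":85},{"x":-50,"y":24,"z":0,"rx":0,"ry":0,"rz":0,"hand":85},{"x":-50,"y":24,"z":0,"rx":0,"ry":0,"rz":0,"hand":85},{"x":-50,"y":24,"z":0,"rx":0,"ry":0,"rz":0,"hand":85},{"x":-50,"y":24,"z":0,"rx":0,"ry":0,"rz":0,"hand":85},{"x":-25,"y":9,"z":0,"rx":0,"ry":0,"rz":0,"hand":85},{"x":0,"y":0,"z":0,"rx":0,"ry":0,"rz":0,"hand":85}]'
python3 - <<'E'
from h import *
im=grab_frame("wrist");cv2.imwrite("pics/w2.png",im[:,:,::-1])
c=get_calibration("wrist");np.savez("w2.npz",**c);s=sense();print(s["eef_pos"],s["tcp_rot"],s["qpos"])
E
```

```text
clock: 2.15
eef_pos: [223.5, -583.5, 327.2]
tcp_rot: [3.141, -0.0, -2.959]
contact_force: [0.1, -0.5, 0.6]
opening: 0.993
grasp_force: 0.0
clock: 3.15
eef_pos: [518.0, -374.7, 326.7]
tcp_rot: [3.141, -0.0, -2.963]
contact_force: [-0.6, -0.4, 0.7]
opening: 0.998
grasp_force: 0.0
[ 516.89604251 -375.52587752  326.7840042 ] [ 3.14114403e+00 -8.69902982e-04 -2.96372801e+00] [-6.30468391e-01  3.04190557e-01  1.48995859e+00 -3.27255529e-04
  1.34836878e+00 -2.37905683e+00]
```

View pics/w2.png

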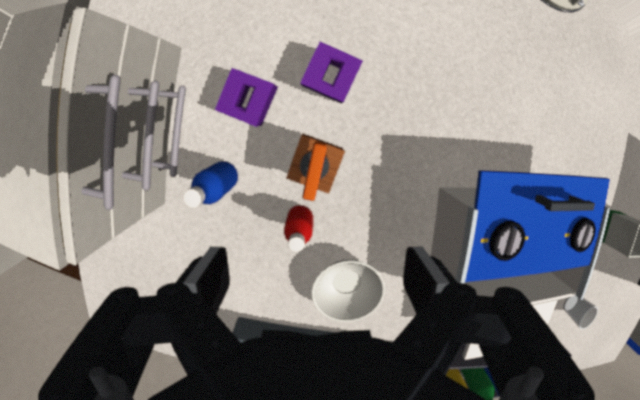

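The wrist view shows the key handle at (316,168) in the wooden holder at (315,162), with the red bottle at (298,225) on its +x side. The cover and both cams are at the right, at (508,240) and (583,235).

```bash
python3 - <<'E'
from h import *
im=cv2.imread("pics/w2.png")[:,:,::-1].copy();c=dict(np.load("w2.npz"))
o,_=rays("wrist",[[0,0]],c);print("cam",o)
hsv=cv2.cvtColor(im,cv2.COLOR_RGB2HSV)
print(hsv[150:200:8,316].tolist(), hsv[150,296:344:4].tolist())
m=mask(im,5,16,200,150,roi=(280,125,350,205))
for z in(72,108):
    P=cast("wrist",big(m),z,c)[:,:2].astype(np.float32);r=cv2.minAreaRect(P);print("key",z,r,np.round(cv2.boxPoints(r)).tolist())
cv2.imwrite("pics/c2.png",cv2.resize(im[120:210,270:360],None,fx=6,fy=6,interpolation=cv2.INTER_CUBIC)[:,:,::-1])
mr=mask(im,0,4,180,60,roi=(280,195,320,240));print("red",cast("wrist",big(mr),0,c)[:,:2].mean(0))
E
```

```text
cam [ 448.82561017 -387.99415396  469.45871903]
[[12, 226, 203], [11, 219, 207], [11, 220, 214], [11, 221, 215], [11, 217, 220], [10, 144, 209], [12, 35, 213]] [[13, 118, 95], [10, 164, 90], [12, 167, 90], [11, 161, 106], [10, 197, 115], [12, 226, 203], [11, 219, 213], [11, 216, 216], [13, 177, 150], [12, 163, 158], [12, 172, 156], [12, 171, 143]]
key 72 ((521.7210083007812, -376.8861999511719), (16.261945724487305, 73.30133819580078), 88.610595703125) [[485.0, -384.0], [558.0, -386.0], [559.0, -370.0], [485.0, -368.0]]
key 108 ((515.1185302734375, -377.89227294921875), (14.789013862609863, 66.66204833984375), 88.6106185913086) [[482.0, -384.0], [548.0, -386.0], [549.0, -371.0], [482.0, -370.0]]
red [ 622.75898168 -385.19096029]
```

View pics/c2.png

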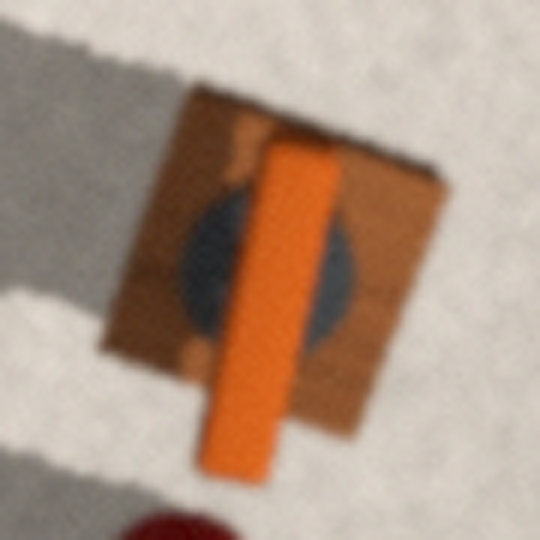

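```bash
python3 - <<'E'
from h import *
c=dict(np.load("w2.npz"))
q=np.array([[197,95],[440,188],[357,437],[105,350]])/6+[270-.4,120-.4]
P=cast("wrist",q,50,c)[:,:2];print(P.round(1),P.mean(0));e=np.roll(P,-1,0)-P;print(np.hypot(*e.T),np.degrees(np.arctan2(e[:,1],e[:,0])))
q=np.array([[270,145],[340,150],[268,485],[200,470]])/6+[270-.4,120-.4]
P=cast("wrist",q,108,c)[:,:2];print(P.round(1),P.mean(0));e=np.roll(P,-1,0)-P;print(np.hypot(*e.T),np.degrees(np.arctan2(e[:,1],e[:,0])))
# collar disc
E
```

```text
[[ 479.2 -401. ]
 [ 490.2 -343.2]
 [ 550.9 -350.9]
 [ 540.8 -412. ]] [ 515.29692744 -376.8025204 ]
[58.85390696 61.20099069 61.94987167 62.57794589] [ 79.22739762  -7.2457448  -99.39524419 169.85623788]
[[ 482.2 -383.6]
 [ 480.7 -370. ]
 [ 549.8 -371.9]
 [ 549.2 -385.9]] [ 515.48343613 -377.85459807]
[13.64391145 69.13513778 14.07602994 67.01782697] [ 96.16688671  -1.55670689 -92.72064725 177.970516  ]
```

```bash
python3 -m creep '[{"x":2,"y":58,"z":0,"rx":0,"ry":0,"rz":0,"hand":0},{"x":0,"y":58,"z":20,"rx":0,"ry":0,"rz":0,"hand":0},{"x":0,"y":58,"z":20,"rx":0,"ry":0,"rz":0,"hand":0},{"x":0,"y":58,"z":20,"rx":0,"ry":0,"rz":0,"hand":0},{"x":0,"y":58,"z":20,"rx":0,"ry":0,"rz":0,"hand":0},{"x":0,"y":58,"z":20,"rx":0,"ry":0,"rz":0,"hand":0},{"x":0,"y":3,"z":20,"rx":0,"ry":0,"rz":0,"hand":0},{"x":0,"y":0,"z":0,"rx":0,"ry":0,"rz":0,"hand":0}]'
python3 - <<'E'
from h import *
im=grab_frame("wrist");cv2.imwrite("pics/w3.png",im[:,:,::-1]);np.savez("w3.npz",**get_calibration("wrist"))
E
```

```text
clock: 4.2
eef_pos: [451.8, -31.1, 206.4]
tcp_rot: [3.141, -0.003, -2.965]
contact_force: [0.1, -0.5, -0.0]
opening: 0.001
grasp_force: 0.0
```

View pics/w3.png

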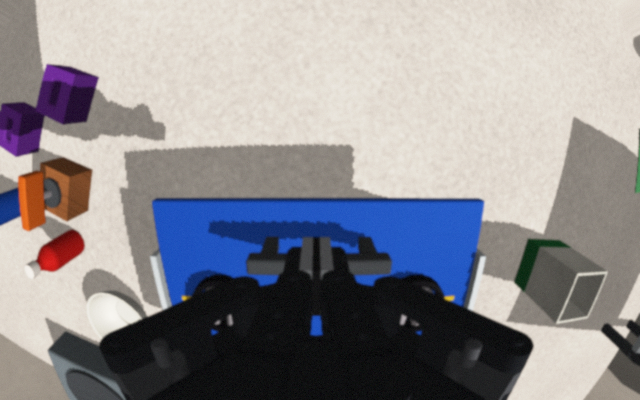

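The fingers are at (316,245), centred on the bar, which spans (247–390, 262). I'll check the bar's near edge, then descend.

```bash
python3 - <<'E'
from h import *
c=dict(np.load("w3.npz"));yaw=.177
im=cv2.imread("pics/w3.png");print(im[244:282:3,270].tolist())
P=cast("wrist",[[270,254],[370,254],[248,262],[390,262]],165,c)
P=P[:,:2]-[451.8,-31.1];print(P@np.array([[np.cos(yaw),-np.sin(yaw)],[np.sin(yaw),np.cos(yaw)]]))
E
python3 -m creep '[{"x":0,"y":0,"z":35,"rx":0,"ry":0,"rz":0,"hand":0},{"x":0,"y":0,"z":15,"rx":0,"ry":0,"rz":0,"hand":0},{"x":0,"y":0,"z":10,"rx":0,"ry":0,"rz":0,"hand":0},{"x":0,"y":0,"z":0,"rx":0,"ry":0,"rz":0,"hand":0}]'
```

```text
[[31, 30, 29], [26, 27, 27], [25, 23, 22], [28, 27, 29], [28, 27, 25], [40, 34, 34], [66, 65, 60], [83, 79, 75], [77, 73, 73], [79, 75, 72], [112, 73, 56], [190, 83, 30], [193, 81, 30]]
[[ 20.92312028 -31.42876773]
 [ 21.10248521  35.15468399]
 [ 27.34081679 -47.01869953]
 [ 27.58034072  49.53653097]]
clock: 4.75
eef_pos: [453.2, -31.2, 147.3]
tcp_rot: [3.142, -0.001, -2.966]
contact_force: [0.2, -0.1, 0.6]
opening: 0.002
grasp_force: 0.0
```

```bash
python3 -m creep '[{"x":-10,"y":0,"z":0,"rx":0,"ry":0,"rz":0,"hand":0},{"x":-10,"y":0,"z":0,"rx":0,"ry":0,"rz":0,"hand":0},{"x":-10,"y":0,"z":0,"rx":0,"ry":0,"rz":0,"hand":0},{"x":-10,"y":0,"z":0,"rx":0,"ry":0,"rz":0,"hand":0},{"x":-10,"y":0,"z":0,"rx":0,"ry":0,"rz":0,"hand":0}]'; python3 - <<'E'
from h import *
im=grab_frame("top");m=mask(im,105,125,roi=(255,150,370,250))
P=cast("top",big(m),120)[:,:2].astype(np.float32);yaw=.177
Q=P@np.array([[np.cos(yaw),-np.sin(yaw)],[np.sin(yaw),np.cos(yaw)]]);print(Q.min(0),Q.max(0))
cv2.imwrite("pics/c3.png",cv2.resize(im[150:255,255:375],None,fx=5,fy=5)[:,:,::-1])
E
```

```text
clock: 5.38
eef_pos: [503.0, -21.9, 147.3]
tcp_rot: [3.141, -0.0, -2.965]
contact_force: [-4.2, -0.9, 2.2]
opening: 0.002
grasp_force: 1.8
[ 471.52449225 -250.8916927 ] [631.89274246 -65.74966363]
```

```bash
for i in 1; do python3 -m creep '[{"x":-8,"y":0,"z":0,"rx":0,"ry":0,"rz":0,"hand":0},{"x":-6,"y":0,"z":0,"rx":0,"ry":0,"rz":0,"hand":0},{"x":0,"y":0,"z":0,"rx":0,"ry":0,"rz":0,"hand":0}]'; done
```

```text
clock: 5.8
eef_pos: [517.1, -19.5, 147.3]
tcp_rot: [-3.142, 0.001, -2.965]
contact_force: [-0.9, -0.1, -1.3]
opening: -0.006
grasp_force: 0.0
```

View pics/c3.png

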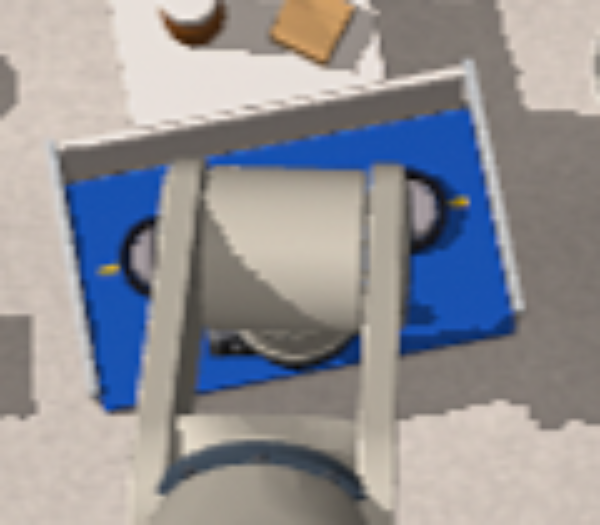

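The crop, taken before the last 14 mm, shows the cover's rear edge from (75,185) to (460,110), about 25 mm short of the rear rim. I'll keep pushing gently.

```bash
python3 -m creep '[{"x":-4,"y":0,"z":0,"rx":0,"ry":0,"rz":0,"hand":0},{"x":-4,"y":0,"z":0,"rx":0,"ry":0,"rz":0,"hand":0},{"x":0,"y":0,"z":0,"rx":0,"ry":0,"rz":0,"hand":0}]';python3 -m creep '[{"x":-4,"y":0,"z":0,"rx":0,"ry":0,"rz":0,"hand":0},{"x":0,"y":0,"z":0,"rx":0,"ry":0,"rz":0,"hand":0}]'
```

```text
clock: 6.18
eef_pos: [524.6, -18.1, 147.3]
tcp_rot: [-3.142, 0.001, -2.965]
contact_force: [-0.7, -0.2, -0.5]
opening: 0.003
grasp_force: 0.3
clock: 6.42
eef_pos: [524.6, -18.0, 146.8]
tcp_rot: [3.141, -0.007, -2.965]
contact_force: [-14.7, -2.7, 9.4]
opening: 0.0
grasp_force: 7.5
```

```bash
python3 -m creep '[{"x":-3,"y":0,"z":0,"rx":0,"ry":0,"rz":0,"hand":0},{"x":0,"y":0,"z":0,"rx":0,"ry":0,"rz":0,"hand":0}]';python3 -m creep '[{"x":12,"y":0,"z":-20,"rx":0,"ry":0,"rz":0,"hand":0},{"x":10,"y":0,"z":-60,"rx":0,"ry":0,"rz":0,"hand":0},{"x":10,"y":0,"z":-60,"rx":0,"ry":0,"rz":0,"hand":0},{"x":60,"y":0,"z":-10,"rx":0,"ry":0,"rz":0,"hand":85},{"x":40,"y":-40,"z":0,"rx":0,"ry":0,"rz":0,"hand":85},{"x":0,"y":0,"z":0,"rx":0,"ry":0,"rz":0,"hand":85}]'
python3 - <<'E'
from h import *
im=grab_frame("wrist");np.savez("w4.npz",**get_calibration("wrist"));cv2.imwrite("pics/w4.png",im[:,:,::-1])
im=grab_frame("top");cv2.imwrite("pics/t4.png",im[:,:,::-1]);m=mask(im,105,125,roi=(255,140,370,250))
P=cast("top",big(m),120)[:,:2].astype(np.float32);r=cv2.minAreaRect(P);print(r,cv2.boxPoints(r))
E
```

```text
clock: 6.68
eef_pos: [524.6, -17.8, 146.4]
tcp_rot: [3.141, -0.013, -2.965]
contact_force: [-25.3, -5.9, 17.6]
opening: 0.001
grasp_force: 12.8
clock: 7.42
eef_pos: [406.7, -81.3, 298.0]
tcp_rot: [-3.14, 0.002, -2.968]
contact_force: [0.0, 0.1, -0.4]
opening: 0.638
grasp_force: 0.0
((583.6937255859375, -5.7956390380859375), (159.84255981445312, 284.1400146484375), 10.034995079040527) [[ 480.23944  120.17465]
 [ 529.7508  -159.61844]
 [ 687.148   -131.76593]
 [ 637.63666  148.02716]]
```

View pics/w4.png

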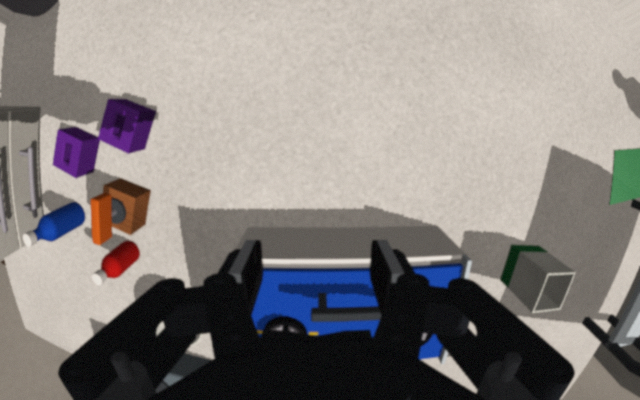

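The wrist view shows the cover flush at the box's front edge (row 262), so it is shut. The key is still in its holder at (110,215). Next I go above the key.

```bash
python3 -c "
import rig;print([n for n in dir(rig) if n[0]!='_']);print(getattr(rig,'grip_depth',None))"
python3 -m creep '[{"x":0,"y":0,"z":0,"rx":0,"ry":0,"rz":0.1,"hand":85},{"x":0,"y":0,"z":0,"rx":0,"ry":0,"rz":0.1,"hand":85},{"x":-19.6,"y":-48.9,"z":10,"rx":0,"ry":0,"rz":0,"hand":85},{"x":-19.6,"y":-48.9,"z":10,"rx":0,"ry":0,"rz":0,"hand":85},{"x":-19.6,"y":-48.9,"z":10,"rx":0,"ry":0,"rz":0,"hand":85},{"x":-19.6,"y":-48.9,"z":10,"rx":0,"ry":0,"rz":0,"hand":85},{"x":-19.6,"y":-48.9,"z":10,"rx":0,"ry":0,"rz":0,"hand":85},{"x":-19.6,"y":-48.9,"z":10,"rx":0,"ry":0,"rz":0,"hand":85},{"x":0,"y":0,"z":0,"rx":0,"ry":0,"rz":0,"hand":85},{"x":0,"y":0,"z":0,"rx":0,"ry":0,"rz":0,"hand":85}]'
python3 - <<'E'
from h import *
im=grab_frame("wrist");c=get_calibration("wrist");np.savez("w5.npz",**c);cv2.imwrite("pics/w5.png",im[:,:,::-1])
m=mask(im,5,16,200,150,roi=(200,100,440,390));b=big(m);print(b.min(0),b.max(0))
P=cast("wrist",b,108,c)[:,:2].astype(np.float32);r=cv2.minAreaRect(P);print(r,np.round(cv2.boxPoints(r),1).tolist());s=sense();print(s["eef_pos"],s["tcp_rot"])
E
```

```text
['MotionError', 'get_calibration', 'grab_frame', 'grip_depth', 'sense', 'sign_off']
18.700000000000003
clock: 8.78
eef_pos: [519.3, -374.7, 236.3]
tcp_rot: [3.14, -0.001, 3.118]
contact_force: [-0.1, 0.7, 0.2]
opening: 0.995
grasp_force: 0.0
[306 153] [322 225]
((517.0916137695312, -376.6668701171875), (13.805475234985352, 67.47911834716797), 87.61214447021484) [[483.1000061035156, -382.20001220703125], [550.5, -385.0], [551.0999755859375, -371.20001220703125], [483.70001220703125, -368.3999938964844]]
[ 519.14779671 -374.41203324  236.87536138] [ 3.14082121e+00 -4.63438142e-04  3.11883889e+00]
```

View pics/w5.png

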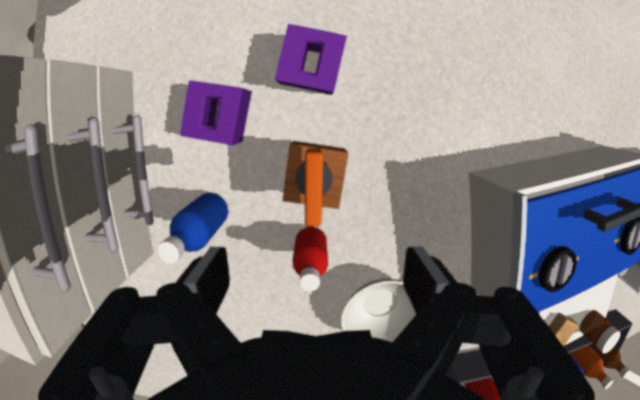

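The handle is at (314,188), well aligned with the tool. I descend and grasp.

```bash
python3 -m creep '[{"x":2,"y":-2.2,"z":50,"rx":0,"ry":0,"rz":0.014,"hand":85},{"x":0,"y":0,"z":50,"rx":0,"ry":0,"rz":0,"hand":85},{"x":0,"y":0,"z":40,"rx":0,"ry":0,"rz":0,"hand":85},{"x":0,"y":0,"z":23,"rx":0,"ry":0,"rz":0,"hand":85},{"x":0,"y":0,"z":0,"rx":0,"ry":0,"rz":0,"hand":85},{"x":0,"y":0,"z":0,"rx":0,"ry":0,"rz":0,"hand":40},{"x":0,"y":0,"z":0,"rx":0,"ry":0,"rz":0,"hand":20},{"x":0,"y":0,"z":0,"rx":0,"ry":0,"rz":0,"hand":10},{"x":0,"y":0,"z":0,"rx":0,"ry":0,"rz":0,"hand":0},{"x":0,"y":0,"z":0,"rx":0,"ry":0,"rz":0,"hand":0},{"x":0,"y":0,"z":0,"rx":0,"ry":0,"rz":0,"hand":0},{"x":0,"y":0,"z":0,"rx":0,"ry":0,"rz":0,"hand":0},{"x":0,"y":0,"z":0,"rx":0,"ry":0,"rz":0,"hand":0},{"x":0,"y":0,"z":0,"rx":0,"ry":0,"rz":0,"hand":0}]' 60; python3 -c "
from rig import *;s=sense();print(s['eef_pos'],s['tcp_rot'],s['qpos'])"
```

```text
clock: 10.58
eef_pos: [516.9, -378.1, 75.0]
tcp_rot: [-3.141, 0.001, 3.104]
contact_force: [-0.0, 0.8, 6.4]
opening: 0.178
grasp_force: 59.2
[ 516.91371733 -378.068791     75.03836932] [-3.14107847e+00  8.07383348e-04  3.10367713e+00] [-6.33845049e-01  5.50029148e-01  1.71313674e+00  3.58991862e-05
  8.77469955e-01 -2.16674858e+00]
```

The key is gripped (opening about 15 mm, 59 N). I lift it and carry it over the right cam.

```bash
python3 -m creep '[{"x":0,"y":0,"z":-20,"rx":0,"ry":0,"rz":0,"hand":0},{"x":0,"y":0,"z":-50,"rx":0,"ry":0,"rz":0,"hand":0},{"x":0,"y":0,"z":-55,"rx":0,"ry":0,"rz":0,"hand":0},{"x":0,"y":0,"z":-50,"rx":0,"ry":0,"rz":0,"hand":0},{"x":0,"y":0,"z":0,"rx":0,"ry":0,"rz":-0.1062,"hand":0},{"x":0,"y":0,"z":0,"rx":0,"ry":0,"rz":-0.1062,"hand":0},{"x":-24.3,"y":45,"z":0,"rx":0,"ry":0,"rz":0,"hand":0},{"x":-24.3,"y":45,"z":0,"rx":0,"ry":0,"rz":0,"hand":0},{"x":-24.3,"y":45,"z":0,"rx":0,"ry":0,"rz":0,"hand":0},{"x":-24.3,"y":45,"z":0,"rx":0,"ry":0,"rz":0,"hand":0},{"x":-24.3,"y":45,"z":0,"rx":0,"ry":0,"rz":0,"hand":0},{"x":-24.3,"y":45,"z":0,"rx":0,"ry":0,"rz":0,"hand":0},{"x":0,"y":0,"z":0,"rx":0,"ry":0,"rz":0,"hand":0},{"x":0,"y":0,"z":0,"rx":0,"ry":0,"rz":0,"hand":0}]'
python3 - <<'E'
from h import *
s=sense();print(s["eef_pos"],s["tcp_rot"])
im=grab_frame("wrist");c=get_calibration("wrist");np.savez("w6.npz",**c);cv2.imwrite("pics/w6.png",im[:,:,::-1])
im=grab_frame("scene");cv2.imwrite("pics/s6.png",im[:,:,::-1])
im=grab_frame("top");cv2.imwrite("pics/t6.png",im[:,:,::-1])
E
```

```text
clock: 12.32
eef_pos: [613.0, -86.8, 249.9]
tcp_rot: [-3.141, 0.0, -2.966]
contact_force: [0.4, 0.5, -1.5]
opening: 0.181
grasp_force: 58.8
[613.04143069 -86.75476508 249.90182316] [-3.14106064e+00  8.19570125e-05 -2.96619104e+00]
```

View pics/w6.png

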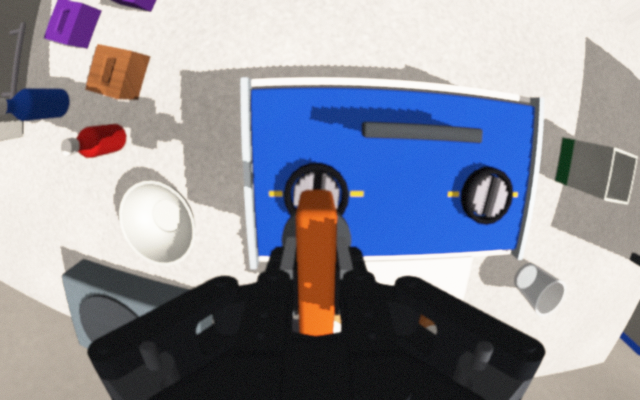

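The view shows the right cam's marks at (275,193) and (357,193), the left cam's at (453,194) and (515,194), and the key held at (317,260). I have now used up my picture views, so from here I work on numbers only.

```bash
python3 - <<'E'
from h import *
c=dict(np.load("w6.npz"));im=cv2.imread("pics/w6.png")[:,:,::-1].copy();y=.1751
Rb=np.array([[np.cos(y),-np.sin(y)],[np.sin(y),np.cos(y)]])
m=mask(im,20,32,120,120,roi=(250,170,530,215));n,_,st,ce=cv2.connectedComponentsWithStats(m)
k=[i for i in range(1,n) if st[i,4]>8];P=ce[k];P=P[P[:,0].argsort()];print(P.round(1))
X=cast("wrist",P,120,c)[:,:2];print(X.round(1));print("mid R,L",(X[0]+X[1])/2,(X[2]+X[3])/2)
e=X[3]-X[0];print("yaw",np.arctan2(-e[0],e[1]))
dc=mask(im,0,179,0,0,roi=(455,160,520,230))
dk=cv2.inRange(cv2.cvtColor(im,cv2.COLOR_RGB2HSV),(0,0,0),(179,255,60));k2=np.zeros_like(dk);k2[160:230,450:520]=255
b=big(dk&k2);C=cast("wrist",b,133,c)[:,:2].astype(np.float32);print("Lcollar",cv2.minEnclosingCircle(C))
o=mask(im,5,18,180,120,roi=(280,180,360,335));rows=[210,230,260,300]
L=np.array([[np.where(o[r])[0][[0,-1]].mean(),r] for r in rows]);w=[np.ptp(np.where(o[r])[0]) for r in rows]
T=np.array([613,-86.8]);print(w,((cast("wrist",L,283,c)[:,:2]-T)@Rb).round(1))
print("R rel TCP in box",((X[0]+X[1])/2-T)@Rb)
E
```

```text
[[275.5 193.4]
 [356.5 193.4]
 [452.7 193.5]
 [514.1 194.1]]
[[ 620.8 -123.8]
 [ 607.9  -50.9]
 [ 590.9   43.5]
 [ 577.8  118.7]]
mid R,L [614.32296154 -87.35939442] [584.33961665  81.07739699]
yaw 0.1755069859272503
Lcollar ((583.7727661132812, 75.3187026977539), 30.20939826965332)
[np.int64(35), np.int64(38), np.int64(36), np.int64(33)] [[-34.7  -0.1]
 [-26.8  -0.6]
 [-14.1  -0.7]
 [  5.1  -0.9]]
R rel TCP in box [ 1.20528209 -0.78130943]
```

```bash
python3 -m creep '[{"x":-1,"y":0,"z":20,"rx":0,"ry":0,"rz":0,"hand":0},{"x":0,"y":0,"z":22,"rx":0,"ry":0,"rz":0,"hand":0},{"x":0,"y":0,"z":6,"rx":0,"ry":0,"rz":0,"hand":0},{"x":0,"y":0,"z":5,"rx":0,"ry":0,"rz":0,"hand":0},{"x":0,"y":0,"z":4,"rx":0,"ry":0,"rz":0,"hand":0},{"x":0,"y":0,"z":3,"rx":0,"ry":0,"rz":0,"hand":0},{"x":0,"y":0,"z":0,"rx":0,"ry":0,"rz":0,"hand":0}]'
```

```text
clock: 13.35
eef_pos: [614.3, -86.4, 189.4]
tcp_rot: [-3.142, 0.0, -2.967]
contact_force: [-0.3, 0.6, -0.5]
opening: 0.175
grasp_force: 58.8
```

The blade is in the slot, with no contact force at 189 mm. I turn it clockwise.

```bash
python3 -m creep '[{"x":0,"y":0,"z":0,"rx":0,"ry":0,"rz":0.14,"hand":0},{"x":0,"y":0,"z":0,"rx":0,"ry":0,"rz":0.14,"hand":0},{"x":0,"y":0,"z":0,"rx":0,"ry":0,"rz":0.14,"hand":0},{"x":0,"y":0,"z":0,"rx":0,"ry":0,"rz":0.14,"hand":0},{"x":0,"y":0,"z":0,"rx":0,"ry":0,"rz":0.14,"hand":0},{"x":0,"y":0,"z":0,"rx":0,"ry":0,"rz":0.14,"hand":0}]';python3 -c "
from rig import *;s=sense();print(s['wrist_torque'])"
python3 -m creep '[{"x":0,"y":0,"z":0,"rx":0,"ry":0,"rz":0.14,"hand":0},{"x":0,"y":0,"z":0,"rx":0,"ry":0,"rz":0.14,"hand":0},{"x":0,"y":0,"z":0,"rx":0,"ry":0,"rz":0.14,"hand":0},{"x":0,"y":0,"z":0,"rx":0,"ry":0,"rz":0.14,"hand":0},{"x":0,"y":0,"z":0,"rx":0,"ry":0,"rz":0.14,"hand":0},{"x":0,"y":0,"z":0,"rx":0,"ry":0,"rz":0.14,"hand":0},{"x":0,"y":0,"z":0,"rx":0,"ry":0,"rz":0,"hand":0}]';python3 -c "
from rig import *;s=sense();print(s['wrist_torque'])"
```

```text
clock: 14.1
eef_pos: [614.6, -86.2, 189.6]
tcp_rot: [3.141, 0.001, 2.472]
contact_force: [0.5, 0.6, -1.2]
opening: 0.175
grasp_force: 58.7
[ 0.14455974 -0.14933999  0.14686332]
clock: 14.98
eef_pos: [614.8, -86.2, 189.7]
tcp_rot: [3.14, -0.0, 1.637]
contact_force: [2.1, 0.9, -1.5]
opening: 0.177
grasp_force: 58.7
[ 0.22960357 -0.43653645 -0.01239902]
```

```bash
q(){ python3 -c "
from rig import *;s=sense();print(s['wrist_torque'])"; }
q; python3 -m creep '[{"x":0,"y":0,"z":0,"rx":0,"ry":0,"rz":0.05,"hand":0},{"x":0,"y":0,"z":0,"rx":0,"ry":0,"rz":0,"hand":0}]';q;python3 -m creep '[{"x":0,"y":0,"z":0,"rx":0,"ry":0,"rz":0.05,"hand":0},{"x":0,"y":0,"z":0,"rx":0,"ry":0,"rz":0,"hand":0}]';q;python3 -m creep '[{"x":0,"y":0,"z":0,"rx":0,"ry":0,"rz":0.05,"hand":0},{"x":0,"y":0,"z":0,"rx":0,"ry":0,"rz":0,"hand":0}]';q
```

```text
[ 0.22960357 -0.43653645 -0.01239902]
clock: 15.22
eef_pos: [614.8, -86.2, 189.6]
tcp_rot: [3.14, -0.0, 1.589]
contact_force: [2.5, 0.5, -1.0]
opening: 0.178
grasp_force: 58.7
[ 0.29181592 -0.57400255  0.01771099]
clock: 15.48
eef_pos: [614.8, -86.3, 189.6]
tcp_rot: [3.14, -0.0, 1.539]
contact_force: [2.7, 1.1, -1.1]
opening: 0.178
grasp_force: 58.7
[ 0.26909892 -0.67391371  0.05732956]
clock: 15.72
eef_pos: [614.7, -86.3, 189.6]
tcp_rot: [3.141, -0.0, 1.489]
contact_force: [3.0, 1.2, -0.1]
opening: 0.178
grasp_force: 58.9
[ 0.3456981  -0.65630282  0.33281592]
```

```bash
q(){ python3 -c "
from rig import *;s=sense();print(s['wrist_torque'])"; }
python3 -m creep '[{"x":0,"y":0,"z":0,"rx":0,"ry":0,"rz":0.05,"hand":0},{"x":0,"y":0,"z":0,"rx":0,"ry":0,"rz":0,"hand":0}]';q;python3 -m creep '[{"x":0,"y":0,"z":0,"rx":0,"ry":0,"rz":0.05,"hand":0},{"x":0,"y":0,"z":0,"rx":0,"ry":0,"rz":0,"hand":0}]';q
```

```text
clock: 15.98
eef_pos: [614.6, -86.5, 189.6]
tcp_rot: [3.141, 0.0, 1.439]
contact_force: [3.5, 1.6, 0.4]
opening: 0.177
grasp_force: 59.2
[ 0.17281014 -0.67524191  0.59580779]
clock: 16.23
eef_pos: [614.5, -86.6, 189.6]
tcp_rot: [3.141, 0.0, 1.389]
contact_force: [2.8, 0.4, 2.0]
opening: 0.179
grasp_force: 60.3
[ 0.0795646  -0.64457363  0.97412989]
```

The torque has risen to 1 N m, so the right cam is seated. I back off, lift and check.

```bash
python3 -m creep '[{"x":0,"y":0,"z":0,"rx":0,"ry":0,"rz":-0.14,"hand":0},{"x":0,"y":0,"z":0,"rx":0,"ry":0,"rz":-0.14,"hand":0},{"x":0,"y":0,"z":0,"rx":0,"ry":0,"rz":0,"hand":0}]';python3 -c "
from rig import *;s=sense();print(s['wrist_torque'])"
python3 -m creep '[{"x":0,"y":0,"z":-8,"rx":0,"ry":0,"rz":0,"hand":0},{"x":0,"y":0,"z":-12,"rx":0,"ry":0,"rz":0,"hand":0},{"x":0,"y":0,"z":-40,"rx":0,"ry":0,"rz":0,"hand":0},{"x":0,"y":0,"z":0,"rx":0,"ry":0,"rz":0,"hand":0}]'
python3 - <<'E'
from h import *
im=grab_frame("wrist");c=get_calibration("wrist");np.savez("w7.npz",**c);cv2.imwrite("pics/w7.png",im[:,:,::-1])
o=mask(im,5,18,180,120,roi=(250,150,390,335));R=[r for r in range(190,330,20) if o[r].sum()>255*10]
s=sense();T=s["eef_pos"];y=s["tcp_rot"][2];Rb=np.array([[np.cos(y),-np.sin(y)],[np.sin(y),np.cos(y)]])
L=np.array([[np.where(o[r])[0][[0,-1]].mean(),r] for r in R]);print(T,y,((cast("wrist",L,T[2]+33,c)[:,:2]-T[:2])@Rb).round(1))
# project cam centre
def proj(X):
    p=c["R"]@X+c["t"];th=np.arccos(p[2]/np.linalg.norm(p));d=p[:2]/np.linalg.norm(p[:2]);return c["K"][:2,2]+c["K"][0,0]*th*d
print(proj(np.array([614.3,-87.4,133])),proj(np.array([584.3,81,133])))
E
```

```text
clock: 16.6
eef_pos: [613.4, -86.5, 188.9]
tcp_rot: [-3.14, -0.0, 1.666]
contact_force: [0.5, 0.6, -1.1]
opening: 0.178
grasp_force: 58.8
[-0.01930618 -0.04967128 -0.03468807]
clock: 17.1
eef_pos: [616.1, -86.7, 253.4]
tcp_rot: [3.136, 0.002, 1.665]
contact_force: [-0.7, -1.1, 0.2]
opening: 0.177
grasp_force: 58.9
[615.10816641 -86.54615307 251.45531312] 1.6654586784911503 [[ 33.6   0.8]
 [ 25.6   0.8]
 [ 17.2   0.8]
 [  8.3   1. ]
 [ -1.3   0.8]
 [-11.7   1. ]]
[315.37685094 194.69215164] [ 2.98824915e+02 -5.91840723e-02]
```

```bash
python3 -m creep '[{"x":0,"y":0,"z":0,"rx":0,"ry":0,"rz":-0.1834,"hand":0},{"x":0,"y":0,"z":0,"rx":0,"ry":0,"rz":-0.1834,"hand":0},{"x":0,"y":0,"z":0,"rx":0,"ry":0,"rz":-0.1834,"hand":0},{"x":0,"y":0,"z":0,"rx":0,"ry":0,"rz":-0.1834,"hand":0},{"x":0,"y":0,"z":0,"rx":0,"ry":0,"rz":-0.1834,"hand":0},{"x":0,"y":0,"z":0,"rx":0,"ry":0,"rz":-0.1834,"hand":0},{"x":0,"y":0,"z":0,"rx":0,"ry":0,"rz":-0.1834,"hand":0},{"x":0,"y":0,"z":0,"rx":0,"ry":0,"rz":-0.1834,"hand":0},{"x":0,"y":0,"z":0,"rx":0,"ry":0,"rz":-0.1834,"hand":0},{"x":0,"y":57,"z":0,"rx":0,"ry":0,"rz":0,"hand":0},{"x":0,"y":57,"z":0,"rx":0,"ry":0,"rz":0,"hand":0},{"x":0,"y":56,"z":0,"rx":0,"ry":0,"rz":0,"hand":0},{"x":0,"y":0,"z":0,"rx":0,"ry":0,"rz":0,"hand":0},{"x":0,"y":0,"z":0,"rx":0,"ry":0,"rz":0,"hand":0}]'
python3 - <<'E'
from h import *
im=grab_frame("wrist");c=get_calibration("wrist");np.savez("w8.npz",**c);cv2.imwrite("pics/w8.png",im[:,:,::-1])
s=sense();T=s["eef_pos"];y=s["tcp_rot"][2];print(T,y+np.pi)
y+=np.pi;Rb=np.array([[np.cos(y),-np.sin(y)],[np.sin(y),np.cos(y)]])
m=mask(im,20,32,120,120,roi=(80,150,400,230));n,_,st,ce=cv2.connectedComponentsWithStats(m)
k=[i for i in range(1,n) if st[i,4]>8];P=ce[k];P=P[P[:,0].argsort()];X=cast("wrist",P,120,c)[:,:2];print(P.round(1),((X-T[:2])@Rb).round(1))
o=mask(im,5,18,180,120,roi=(280,150,360,335));R=[r for r in range(200,320,25) if o[r].sum()>255*10]
L=np.array([[np.where(o[r])[0][[0,-1]].mean(),r] for r in R]);print(((cast("wrist",L,T[2]+33,c)[:,:2]-T[:2])@Rb).round(1))
# right cam: slot direction via bright head halves, rectified top-view patch at z=133
g=np.stack(np.meshgrid(np.arange(-30,31),np.arange(-30,31),indexing="ij"),-1).reshape(-1,2)
def patch(ctr):
    W=ctr+g@Rb.T;p=np.c_[W,np.full(len(W),133.)]@c["R"].T+c["t"];n2=np.linalg.norm(p[:,:2],axis=1);th=np.arctan2(n2,p[:,2])
    uv=(c["K"][:2,2]+c["K"][0,0]*(th/n2)[:,None]*p[:,:2]).astype(np.float32)
    return cv2.remap(cv2.cvtColor(im,cv2.COLOR_RGB2GRAY),uv[:,0].reshape(61,61),uv[:,1].reshape(61,61),cv2.INTER_LINEAR)
pt=patch(np.array([614.3,-87.4]))
for r in range(6,56,3):print(*[f"{v:3d}" for v in pt[r,6:56:3]])
E
```

```text
clock: 18.9
eef_pos: [584.2, 80.9, 248.7]
tcp_rot: [-3.141, -0.001, -2.966]
contact_force: [0.1, -0.6, -1.4]
opening: 0.175
grasp_force: 59.1
[584.41193515  80.24166704 248.81518342] 0.17479661833605142
[[116.5 193. ]
 [178.5 192.5]
 [275.1 192.5]
 [356.5 192.4]] [[-3.000e-01 -2.107e+02]
 [-3.000e-01 -1.335e+02]
 [ 2.000e-01 -3.740e+01]
 [ 1.000e-01  3.660e+01]]
[[-28.5  -0.1]
 [-18.1  -0.1]
 [ -6.9  -0.1]
 [  5.4  -0.3]]
 73  57  51  39  25  25  21  28  34  29  25  23  25  22  17  14  28
 54  49  32  23  24  40  64  81  75  73  72  70  67  36  27  18  14
 52  30  30  23  32 138 186 189 188 185 189 160 111  59  33  27  15
 40  25  28  96 167 188 202 198 198 198 197 183 168 140  86  29  24
 32  26  74 157 200 200 200 200 199 197 199 197 198 164 111  61  27
 28  34 154 196 198 197 197 196 195 196 195 196 195 194 165  99  29
 27  30 107 141 142 142 141 140 142 140 140 141 141 140 133 104  31
 27  19  22  30  34  32  30  34  32  35  32  33  32  32  33  27  22
 26  23  17  24  39  41  41  37  38  41  41  40  41  38  42  41  28
 29  22  72 123 126 126 126 124 125 124 123 124 123 124 125 119  40
 26  32 132 170 167 166 171 170 168 169 170 170 169 168 159 114  30
 32  37 132 187 198 198 199 197 198 197 196 196 196 192 154  73  26
 49  29  51 140 196 199 199 200 199 199 197 198 195 162  84  29  25
 72  34  26  68  96 164 199 198 198 198 195 177 144  90  36  22  25
 90  70  29  25  29 115 154 152 151 149 148 113  48  28  24  27  54
 93  90  66  35  27  24  24  21  22  18  25  21  20  26  43  78  91
 93  92  91  76  52  32  24  28  22  23  24  30  39  68  89  93  93
```

The right cam's slot lies exactly along the box's y, in line with its marks. The key is centred over the left cam within 0.5 mm, so I insert it.

```bash
python3 -m creep '[{"x":0,"y":0,"z":20,"rx":0,"ry":0,"rz":0,"hand":0},{"x":0,"y":0,"z":21,"rx":0,"ry":0,"rz":0,"hand":0},{"x":0,"y":0,"z":6,"rx":0,"ry":0,"rz":0,"hand":0},{"x":0,"y":0,"z":5,"rx":0,"ry":0,"rz":0,"hand":0},{"x":0,"y":0,"z":4,"rx":0,"ry":0,"rz":0,"hand":0},{"x":0,"y":0,"z":3,"rx":0,"ry":0,"rz":0,"hand":0},{"x":0,"y":0,"z":0,"rx":0,"ry":0,"rz":0,"hand":0}]'
```

```text
clock: 19.82
eef_pos: [584.7, 80.9, 190.3]
tcp_rot: [-3.141, 0.0, -2.966]
contact_force: [-0.7, -0.5, -1.7]
opening: 0.179
grasp_force: 59.0
```

```bash
q(){ python3 -c "
from rig import *;s=sense();print(s['wrist_torque'])"; }
python3 -m creep '[{"x":0,"y":0,"z":0,"rx":0,"ry":0,"rz":0.14,"hand":0},{"x":0,"y":0,"z":0,"rx":0,"ry":0,"rz":0.14,"hand":0},{"x":0,"y":0,"z":0,"rx":0,"ry":0,"rz":0.14,"hand":0},{"x":0,"y":0,"z":0,"rx":0,"ry":0,"rz":0.14,"hand":0},{"x":0,"y":0,"z":0,"rx":0,"ry":0,"rz":0.14,"hand":0},{"x":0,"y":0,"z":0,"rx":0,"ry":0,"rz":0.14,"hand":0},{"x":0,"y":0,"z":0,"rx":0,"ry":0,"rz":0.14,"hand":0},{"x":0,"y":0,"z":0,"rx":0,"ry":0,"rz":0.14,"hand":0},{"x":0,"y":0,"z":0,"rx":0,"ry":0,"rz":0.14,"hand":0},{"x":0,"y":0,"z":0,"rx":0,"ry":0,"rz":0.14,"hand":0},{"x":0,"y":0,"z":0,"rx":0,"ry":0,"rz":0.14,"hand":0},{"x":0,"y":0,"z":0,"rx":0,"ry":0,"rz":0.14,"hand":0},{"x":0,"y":0,"z":0,"rx":0,"ry":0,"rz":0.1,"hand":0},{"x":0,"y":0,"z":0,"rx":0,"ry":0,"rz":0,"hand":0}]';q
python3 -m creep '[{"x":0,"y":0,"z":0,"rx":0,"ry":0,"rz":0.05,"hand":0},{"x":0,"y":0,"z":0,"rx":0,"ry":0,"rz":0,"hand":0}]';q;python3 -m creep '[{"x":0,"y":0,"z":0,"rx":0,"ry":0,"rz":0.05,"hand":0},{"x":0,"y":0,"z":0,"rx":0,"ry":0,"rz":0,"hand":0}]';q
```

```text
clock: 21.58
eef_pos: [584.8, 81.0, 190.6]
tcp_rot: [3.141, 0.0, 1.538]
contact_force: [1.3, -0.0, -0.6]
opening: 0.178
grasp_force: 59.1
[-0.24610308 -0.10144822  0.01660101]
clock: 21.82
eef_pos: [584.9, 81.0, 190.6]
tcp_rot: [3.141, 0.0, 1.49]
contact_force: [0.8, -1.1, -0.3]
opening: 0.179
grasp_force: 59.2
[-0.31209659 -0.15613857  0.31847988]
clock: 22.08
eef_pos: [584.9, 81.0, 190.5]
tcp_rot: [3.141, 0.0, 1.44]
contact_force: [1.7, -1.0, 0.2]
opening: 0.177
grasp_force: 59.5
[-0.18597682 -0.21719715  0.61233183]
```

```bash
python3 -m creep '[{"x":0,"y":0,"z":0,"rx":0,"ry":0,"rz":0.05,"hand":0},{"x":0,"y":0,"z":0,"rx":0,"ry":0,"rz":0,"hand":0}]'
python3 -m creep '[{"x":0,"y":0,"z":0,"rx":0,"ry":0,"rz":-0.14,"hand":0},{"x":0,"y":0,"z":0,"rx":0,"ry":0,"rz":-0.14,"hand":0},{"x":0,"y":0,"z":0,"rx":0,"ry":0,"rz":0,"hand":0},{"x":0,"y":0,"z":-8,"rx":0,"ry":0,"rz":0,"hand":0},{"x":0,"y":0,"z":-12,"rx":0,"ry":0,"rz":0,"hand":0},{"x":0,"y":0,"z":-40,"rx":0,"ry":0,"rz":0,"hand":0},{"x":0,"y":0,"z":0,"rx":0,"ry":0,"rz":0,"hand":0}]'
```

```text
clock: 22.32
eef_pos: [584.9, 81.3, 190.6]
tcp_rot: [3.141, -0.0, 1.39]
contact_force: [1.1, -0.2, 1.0]
opening: 0.178
grasp_force: 59.9
clock: 23.2
eef_pos: [586.7, 81.3, 254.4]
tcp_rot: [3.135, -0.0, 1.666]
contact_force: [0.1, -0.1, -0.7]
opening: 0.18
grasp_force: 59.2
```

```bash
python3 -m creep '[{"x":0,"y":0,"z":0,"rx":0,"ry":0,"rz":-0.1705,"hand":0},{"x":0,"y":0,"z":0,"rx":0,"ry":0,"rz":-0.1705,"hand":0},{"x":0,"y":0,"z":0,"rx":0,"ry":0,"rz":-0.1705,"hand":0},{"x":0,"y":0,"z":0,"rx":0,"ry":0,"rz":-0.1705,"hand":0},{"x":0,"y":0,"z":0,"rx":0,"ry":0,"rz":-0.1705,"hand":0},{"x":0,"y":0,"z":0,"rx":0,"ry":0,"rz":-0.1705,"hand":0},{"x":0,"y":0,"z":0,"rx":0,"ry":0,"rz":-0.1705,"hand":0},{"x":0,"y":0,"z":0,"rx":0,"ry":0,"rz":-0.1705,"hand":0},{"x":2,"y":-58,"z":0,"rx":0,"ry":0,"rz":0,"hand":0},{"x":2,"y":-58,"z":0,"rx":0,"ry":0,"rz":0,"hand":0},{"x":2,"y":-58,"z":0,"rx":0,"ry":0,"rz":0,"hand":0},{"x":2,"y":-58,"z":0,"rx":0,"ry":0,"rz":0,"hand":0},{"x":2,"y":-58,"z":0,"rx":0,"ry":0,"rz":0,"hand":0},{"x":2,"y":-58,"z":0,"rx":0,"ry":0,"rz":0,"hand":0},{"x":2,"y":-58,"z":0,"rx":0,"ry":0,"rz":0,"hand":0},{"x":2,"y":-58,"z":0,"rx":0,"ry":0,"rz":0,"hand":0},{"x":0,"y":0,"z":0,"rx":0,"ry":0,"rz":0,"hand":0},{"x":0,"y":0,"z":0,"rx":0,"ry":0,"rz":0,"hand":0}]'
python3 - <<'E'
from h import *
s=sense();T=s["eef_pos"];y=s["tcp_rot"][2];print(T,y,s["qpos"])
im=grab_frame("wrist");c=get_calibration("wrist");np.savez("w9.npz",**c);cv2.imwrite("pics/w9.png",im[:,:,::-1])
# rectified z=50 patch around holder, world axes; value channel; rows x up, cols y left
def patch(src,cc,ctr,yaw,z,N,st):
    r=np.arange(-N,N+1)*st;g=np.stack(np.meshgrid(r,r,indexing="ij"),-1).reshape(-1,2)
    Rb=np.array([[np.cos(yaw),-np.sin(yaw)],[np.sin(yaw),np.cos(yaw)]]);W=ctr+g@Rb.T
    p=np.c_[W,np.full(len(W),float(z))]@cc["R"].T+cc["t"];n2=np.linalg.norm(p[:,:2],axis=1);th=np.arctan2(n2,p[:,2])
    uv=(cc["K"][:2,2]+cc["K"][0,0]*(th/n2)[:,None]*p[:,:2]).astype(np.float32);n=2*N+1
    return cv2.remap(src,uv[:,0].reshape(n,n),uv[:,1].reshape(n,n),cv2.INTER_LINEAR)
pt=patch(im,c,np.array([516,-377.]),-.16,50,13,3)
hs=cv2.cvtColor(pt,cv2.COLOR_RGB2HSV)
print("w9 V/S");[print(*[f"{v:3d}" for v in r]) for r in hs[:,:,2]]
c6=dict(np.load("w6.npz"));i6=cv2.imread("pics/w6.png")[:,:,::-1].copy()
print("w6");[print(*[f"{v:3d}" for v in r]) for r in cv2.cvtColor(patch(i6,c6,np.array([516,-377.]),-.16,50,13,3),cv2.COLOR_RGB2HSV)[:,:,2]]
E
```

```text
clock: 25.45
eef_pos: [517.0, -378.1, 249.8]
tcp_rot: [3.141, -0.001, 3.029]
contact_force: [-0.4, -0.1, -1.0]
opening: 0.178
grasp_force: 59.3
[ 516.99881645 -378.09229955  249.80193967] 3.0294281044440843 [-6.34028254e-01  3.61583694e-01  1.57824866e+00  4.94929747e-04
  1.20289680e+00 -2.09283793e+00]
w9 V/S
225 226 229 228 226 227 227 224 225 225 224 222 222 222 219 220 224 223 218 222 223 227 222 221 220 224 223
202 202 200 199 188 171 166 168 171 177 174 181 179 179 177 173 181 182 186 188 187 183 187 216 223 225 225
139 137 139 129  97  83  84  83  82  81  78  80  81  82  84  81  81  81  75  79  81  79  80 135 210 224 225
134 131 134 148 157 158 157 159 157 152 154 151 152 153 155 156 151 149 148 148 146 146 147 150 187 221 223
133 134 138 162 168 166 167 167 169 168 168 169 167 167 168 168 169 165 166 167 169 166 170 167 185 220 223
134 139 141 158 165 168 166 166 165 167 166 165 165 167 163 167 162 161 162 161 165 168 169 172 189 219 219
136 139 140 156 165 161 165 164 164 163 163 166 163 163 162 163 161 163 161 163 163 164 162 163 182 219 224
137 134 134 159 166 166 167 168
[... 4347 characters left out ...]
 172 164 163 167 172 172 172 175 174 166 135 125 127
185 184 178 183 191 193 192 187 187 184 188 197 194 193 190 183 176 177 177 177 178 180 180 173 140 125 126
160 161 154 134 142 146 137 131 125 128 140 152 168 184 190 186 178 173 174 172 172 176 178 170 138 128 124
159 162 151 129 119 118 118 118 117 118 118 119 125 152 179 195 187 179 176 179 179 185 183 175 148 146 156
164 161 158 154 154 150 150 146 148 145 151 152 151 151 173 194 181 168 167 168 179 188 177 190 204 207 204
163 160 161 167 164 162 161 160 159 161 163 161 163 162 165 167 161 159 156 161 164 166 162 166 170 166 162
164 165 166 164 160 163 165 162 157 163 164 163 164 164 165 164 164 163 161 158 159 161 161 160 161 164 164
```

The holder's top and hole are centred within about 1.5 mm of the key. I lower it in.

```bash
python3 -m creep '[{"x":0,"y":1.5,"z":40,"rx":0,"ry":0,"rz":0,"hand":0},{"x":0,"y":0,"z":50,"rx":0,"ry":0,"rz":0,"hand":0},{"x":0,"y":0,"z":25,"rx":0,"ry":0,"rz":0,"hand":0},{"x":0,"y":0,"z":0,"rx":0,"ry":0,"rz":0,"hand":0},{"x":0,"y":0,"z":8,"rx":0,"ry":0,"rz":0,"hand":0},{"x":0,"y":0,"z":8,"rx":0,"ry":0,"rz":0,"hand":0},{"x":0,"y":0,"z":8,"rx":0,"ry":0,"rz":0,"hand":0},{"x":0,"y":0,"z":0,"rx":0,"ry":0,"rz":0,"hand":0}]'; python3 -m creep '[{"x":0,"y":0,"z":8,"rx":0,"ry":0,"rz":0,"hand":0},{"x":0,"y":0,"z":8,"rx":0,"ry":0,"rz":0,"hand":0},{"x":0,"y":0,"z":8,"rx":0,"ry":0,"rz":0,"hand":0},{"x":0,"y":0,"z":6,"rx":0,"ry":0,"rz":0,"hand":0},{"x":0,"y":0,"z":3,"rx":0,"ry":0,"rz":0,"hand":0},{"x":0,"y":0,"z":0,"rx":0,"ry":0,"rz":0,"hand":0}]'
```

```text
clock: 26.5
eef_pos: [517.2, -376.7, 110.7]
tcp_rot: [3.141, -0.001, 3.031]
contact_force: [-0.3, 0.8, -1.1]
opening: 0.183
grasp_force: 59.3
clock: 27.25
eef_pos: [517.5, -376.8, 78.0]
tcp_rot: [3.141, -0.0, 3.031]
contact_force: [0.3, 0.3, -1.1]
opening: 0.176
grasp_force: 59.3
```

```bash
python3 -m creep '[{"x":0,"y":0,"z":2.5,"rx":0,"ry":0,"rz":0,"hand":0},{"x":0,"y":0,"z":0,"rx":0,"ry":0,"rz":0,"hand":0}]';python3 -m creep '[{"x":0,"y":0,"z":1,"rx":0,"ry":0,"rz":0,"hand":0},{"x":0,"y":0,"z":0,"rx":0,"ry":0,"rz":0,"hand":0}]'
```

```text
clock: 27.5
eef_pos: [517.5, -376.9, 75.8]
tcp_rot: [3.142, 0.0, 3.031]
contact_force: [-0.7, 0.3, -1.2]
opening: 0.181
grasp_force: 59.3
clock: 27.75
eef_pos: [517.7, -377.0, 75.1]
tcp_rot: [-3.141, 0.0, 3.031]
contact_force: [-0.3, -0.3, 2.6]
opening: 0.179
grasp_force: 59.6
```

The collar is touching the holder's top. I release and rise.

```bash
python3 -m creep '[{"x":0,"y":0,"z":0,"rx":0,"ry":0,"rz":0,"hand":20},{"x":0,"y":0,"z":0,"rx":0,"ry":0,"rz":0,"hand":40},{"x":0,"y":0,"z":0,"rx":0,"ry":0,"rz":0,"hand":85},{"x":0,"y":0,"z":0,"rx":0,"ry":0,"rz":0,"hand":85},{"x":0,"y":0,"z":0,"rx":0,"ry":0,"rz":0,"hand":85},{"x":0,"y":0,"z":0,"rx":0,"ry":0,"rz":0,"hand":85},{"x":0,"y":0,"z":0,"rx":0,"ry":0,"rz":0,"hand":85},{"x":0,"y":0,"z":-15,"rx":0,"ry":0,"rz":0,"hand":85},{"x":0,"y":0,"z":-40,"rx":0,"ry":0,"rz":0,"hand":85},{"x":0,"y":0,"z":-60,"rx":0,"ry":0,"rz":0,"hand":85},{"x":0,"y":0,"z":-60,"rx":0,"ry":0,"rz":0,"hand":85},{"x":40,"y":0,"z":-30,"rx":0,"ry":0,"rz":0,"hand":85},{"x":40,"y":0,"z":0,"rx":0,"ry":0,"rz":0,"hand":85},{"x":0,"y":0,"z":0,"rx":0,"ry":0,"rz":0,"hand":85},{"x":0,"y":0,"z":0,"rx":0,"ry":0,"rz":0,"hand":85}]'
python3 - <<'E'
from h import *
im=grab_frame("wrist");c=get_calibration("wrist");cv2.imwrite("pics/w10.png",im[:,:,::-1])
m=mask(im,5,16,200,150,roi=(200,100,440,390));P=cast("wrist",big(m),108,c)[:,:2].astype(np.float32);print("key",cv2.minAreaRect(P))
t=grab_frame("top");t0=cv2.imread("pics/top0.png")[:,:,::-1].copy();cv2.imwrite("pics/t10.png",t[:,:,::-1])
d=np.abs(t.astype(int)-t0).sum(2)
for n,x,y in[("red",417,190),("blueb",456,202),("carton",217,218),("jar",293,152),("block",318,154),("bowl",390,165),("cup",227,161),("pur1",449,238),("pur2",418,253)]:print(n,(d[y-12:y+13,x-12:x+13]>90).sum())
mr=lambda i:mask(i,0,4,150,80,roi=(405,180,430,200))
print(big(mr(t)).mean(0),big(mr(t0)).mean(0))
mc=mask(t,105,125,roi=(255,140,370,250));b=big(mc);print(cv2.minAreaRect(cast("top",b,120)[:,:2].astype(np.float32)))
c2=get_calibration("top");K,R,tt=[np.array(c2[k]) for k in("K","R","t")]
y=.1755;Rb=np.array([[np.cos(y),-np.sin(y)],[np.sin(y),np.cos(y)]])
r=np.arange(-7,8)*4;g=np.stack(np.meshgrid(r,r,indexing="ij"),-1).reshape(-1,2)
for ctr in([584.3,80.],[614.3,-87.4]):
    p=(np.c_[np.array(ctr)+g@Rb.T,np.full(len(g),133.)]@R.T+tt)@K.T;uv=(p[:,:2]/p[:,2:]).astype(np.float32)
    q=cv2.remap(cv2.cvtColor(t,cv2.COLOR_RGB2GRAY),uv[:,0].reshape(15,15),uv[:,1].reshape(15,15),cv2.INTER_LINEAR);print()
    [print(*[f"{v:3d}" for v in a]) for a in q]
E
```

```text
clock: 29.62
eef_pos: [438.5, -368.3, 280.7]
tcp_rot: [-3.141, 0.001, 3.03]
contact_force: [-0.2, 0.2, -0.9]
opening: 0.997
grasp_force: 0.0
key ((517.6826171875, -376.3080139160156), (13.906752586364746, 67.1986083984375), 83.64753723144531)
red 0
blueb 409
carton 0
jar 0
block 0
bowl 0
cup 0
pur1 256
pur2 326
[416.66666667 191.02564103] [416.67567568 190.72972973]
((583.150634765625, -5.8893585205078125), (159.8767852783203, 284.1399230957031), 10.037459373474121)

 63  48  47  40  30  18  22  21  15  20  34  62  73  75  74
 47  45  35  25  22  27  24  31  34  32  26  31  54  72  76
 46  35  23  23  30  73  90 101  97  78  37  20  29  59  73
 44  27  22  47  89 141 160 159 151 142 109  53  21  39  66
 36  24  36 112 147 155 156 156 155 157 159 116  46  37  61
 33  27  64 122 144 143 138 134 140 141 141 129  86  32  50
 44  30  48  60  55  41  54  55  58  50  49  53  46  20  54
 38  29  38  43  42  32  38  37  38  34  32  37  33  24  46
 36  26  63  99 108 111 112 104 101 104 105 106  69  32  50
 39  26  68 133 148 145 149 150 148 146 148 143  73  33  57
 47  32  24  63 139 149 155 
[... 472 characters left out ...]
 141 157 159 159 153 127  78  28  27  56
 42  28  44 106 147 158 155 156 155 155 158 129  61  33  55
 42  24  66 126 132 133 141 142 135 129 137 139  99  33  32
 55  24  31  47  52  49  30  32  52  55  56  40  42  26  43
 46  26  34  42  44  48  43  38  41  44  48  38  42  31  38
 35  26  66 120 111 112 112 115 113 107 112 109  89  42  42
 40  28  39 123 157 152 147 149 156 151 150 130  73  34  56
 51  34  23  57 135 155 156 155 155 158 145  97  47  40  66
 76  54  32  25  38 116 144 131 134 129  60  30  30  57  72
 74  74  57  34  19   8  26  43  50  37  22  30  57  71  74
 74  75  74  61  44  35  30  25  26  30  46  64  72  74  73
 73  74  74  74  70  67  65  65  64  61  71  75  74  74  73
```

Both slots are in line with their marks, and the cover is shut. The key stands in its holder at handle height, unmoved after release. The pixel changes at the blue bottle and the purple holders come from the arm now over that area, which the gripper never came near. I'm handing in.

```bash
python3 -c "
from rig import *;print(sign_off())"
```

```text
the job is handed in; nothing more can be done
None
```

The job is handed in at about 30 s: cover shut, both cam locks seated with slots on the yellow marks, key back in its wooden holder on its collar, and no bystander seen to move (the blue bottle was hidden in the final check), though I viewed 11 pictures where the limit was 10.

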